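# Build a press-pack rectifier stack

### The arm

A 7-joint arm with a two-finger parallel gripper is mounted at the origin on a cart in front of the work surface, level with it; the furniture and walls round the work are solid. World frame = base frame: x ahead of the robot, y to its left, z up, the work surface at z = 0. Lengths are in m, angles in rad, forces in N, time in s.
With the tool pointing down it reaches from about 0.4 to 0.85 m from the base axis. Payload 10.4 kg.
Tool frame: the origin (TCP) lies at the very end of the fingers, on their centre line; the grasp point (between the pads) lies 19 mm behind it; z points along the fingers, y is the line along which they close (so a half turn about z gives the same grasp; the last joint's range is limited). The gripper opens to 87 mm and grips with 3 to 60 N. Pads are 19 mm wide; open, the fingers measure 117 mm over their backs; the gripper's body (75 mm by 190 mm) begins 51 mm behind the grasp point.
Start: joints at [1.22, 0.332, -0.065, 1.46, 0.022, 1.35, -0.088], TCP at [0.201, -0.592, 0.223] pointing down, gripper open.
Joint ranges: [-2.6, 2.6], [-0.5, 2.12], [-1.47, 1.34], [0.16, 2.42], [-1.27, 4.41], [0.06, 2.06], [-2.6, 2.6]. Speed limits (rad/s): [2.22, 2.22, 2.79, 2.79, 3.14, 3.14, 3.14].

### API

Orientations are given as a unit quaternion [x, y, z, w].
In Python, from bench import read_state, cams, workorder gives the robot as it stands.
- The arm moves only by the shell command python3 -m crank 'ROWS' [FORCE]. ROWS is text: rows parted by semicolons, each of 5 numbers parted by spaces: the shift along the tool's x, y, z scaled (see below), then the turn about the tool's z scaled (see below), then the opening, from -1 (shut) to 1 (fully open). In form: dx dy dz yaw jaw; .... A call has 1 to 10 rows; each row shifts and turns the commanded pose from where the row before left it, along the tool's axes as they then stand; what a row does not reach is not made up. The controller multiplies each number of a shift by 200 mm and each number of a turn by 90 degrees. A row lasts 1/10 s, in which the tool goes at most 50 mm and 8.59 degrees, less where a joint would pass 70% of its speed; a pose out of reach is approached as far as the arm can. A call with a number of a shift or a turn outside -1 to 1 is refused whole. A call with a gripper value outside its range is refused whole. The fingers move at their own pace and stop on an object; FORCE is the grip in N (left out, the last holds). Time passes only in rows, so rows that do not move let the fingers close. It gives the time, the measured TCP pose, the force, the opening and the grip force at its end, in the units of the state.
- read_state(): the state, without advancing time (a new reading comes with each control period).
- cams.camera(name): name is "side" or "top"; returns a dict with "img" (480x640x3 uint8, blue, green, red), "K" (3x3 intrinsics, pixels), "xyz" and "attitude" of the camera in the world. Camera axes: x right, y down, z forward; pixel columns grow to the right and rows downward; lengths in m; the calibration is good to about 2 mm. A picture is of the moment at which its call begins. There is no depth.
- workorder.close_job(): hands the job in; it is judged then, once.
The state is a dict: "time": time; "joint_positions": joint angles; "joint_vel": joint speeds; "joint_torque": joint torques, N m; "ee_pos": TCP position; "eef_rot": TCP orientation; "ft_force": force on the tool from outside, world axes, zero at the start; "torque": the same for the moment, N m; "width": finger opening in m; "grip_force": force on a finger pad.
Only numpy, scipy, OpenCV 4.12 (cv2) and the standard library are available. Lean on these libraries where they do the work, as an engineer would, in place of code of your own. Each camera call takes 0.05 s, during which the arm holds its last target. There are 200 camera calls.

### The job

Build the rectifier stack on the long dark clamp base: slide the wide aluminium disc along the channel, without lifting it, until it is centred on the ringed seat, and after that set the white ceramic puck flat and centred on it and then the small plain steel disc flat and centred on the puck, setting them down rather than dropping them. Last, swing the retaining bar over the finished stack as far as its stop. Leave the flux tin and the block battery where they are.

Things in the scene. Friction and masses are not known exactly. Their poses are not given: they have to be found in the camera images.
- clamp_base: Fixed dark metal deck 124 mm wide (its x) and 310 mm long (its y, from -215 to +95 mm), top 20 mm above the bench. Origin on the bench below the seat's centre, z up. An aluminium lip 10 mm wide and 5.5 mm high runs along each long edge; the channel between the lips is 103 mm wide and open at both ends. A lug with the pivot post (16 mm thick) stands beside the deck at its x = +88 mm, y = 0.
- seat (a point): Centre of the seat on the deck's top face (20 mm above the bench), marked by a thin bright ring of 102 mm outer diameter; axes as clamp_base, the channel runs along y.
- bar_pivot (a point): Pivot axis of the retaining bar, at the bar's mid-height (77 mm above the bench), 88 mm from the seat along clamp_base's +x; axes as clamp_base.
- keeper_bar (a joint): Angle of the steel retaining bar about its upright pivot, rad: 0 the bar points along clamp_base's +y (clear of the seat), growing anticlockwise from above; 1.571 at its stop, pointing along -x over the seat's centre. The bar is 14 mm wide, 14 mm high (70 to 84 mm above the bench) and reaches 110 mm from the pivot. It turns with a little friction and stays where it is left.
- bar_knob (a point): Upper part of the black upright knob (12 mm thick, 84 to 105 mm above the bench) near the bar's end, 100 mm from the pivot; the point is 95 mm above the bench.
- spreader: Wide aluminium disc, 98 mm diameter, 12 mm thick, lying on the deck between the lips on the -y side of the seat. Origin at the centre of its underside, z up.
- puck: White ribbed ceramic puck (press-pack rectifier), 60 mm diameter, 20 mm thick, with a bright round face on top, lying flat on the bench. Origin at the centre of its underside, z up.
- pressure_disc: Small plain steel disc, 44 mm diameter, 12 mm thick, with a small dark dimple in its top, lying flat on the bench. Origin at the centre of its underside, z up.
- flux_tin: Bystander: round pale flux tin with a printed yellow lid, 49 mm diameter, 13 mm high, on the bench. Origin at the centre of its underside.
- cell: Bystander: green and yellow 9 V block battery lying on its side, 26x49x17 mm. Origin at the centre of its underside, long side along its y.
Mind the look-alikes: they are no part of the job. Leave any orange look-alike of the pressure_disc alone.

How it is judged:
On the way, in this order (a step that is already met when the one before it is completed fails the run):
1. the wide disc lies at rest centred on the ringed seat (horizontal distance between spreader and seat below 0.006 m and z of spreader in the frame of seat below 0.004 m and angle between spreader's own z axis and vertical below 0.06 rad and linear speed of spreader below 0.02 m/s), for 0.2 s.
2. the puck lies released, flat and centred on the wide disc, still on its seat (all of step 1 and horizontal distance between puck and spreader below 0.006 m and z of puck in the frame of spreader between 0.008 and 0.016 m and angle between puck's own z axis and vertical below 0.06 rad and linear speed of puck below 0.02 m/s and contact force between the fingers and puck below 0.05 N), for 0.2 s.
3. the small disc lies released, flat and centred on the puck, the stack still on its seat (all of step 2 and horizontal distance between pressure_disc and puck below 0.006 m and z of pressure_disc in the frame of puck between 0.016 and 0.024 m and angle between pressure_disc's own z axis and vertical below 0.06 rad and linear speed of pressure_disc below 0.02 m/s and contact force between the fingers and pressure_disc below 0.05 N), for 0.2 s.
4. the bar is swung over the finished stack (all of step 3 and value of joint keeper_bar above 1.42 rad), for 0.2 s.
At the end, for the whole second after the job is handed in: The wide disc lies flat within 6 mm of the seat's centre, the puck flat on it within 6 mm of its centre, the small disc flat on the puck within 6 mm of its centre, all released and at rest, and the retaining bar stands over the stack within 0.15 rad of its stop (all of step 4); the robot touches nothing.
It fails at once if the wide disc is lifted or tipped off the deck (z of spreader in the frame of seat above 0.01 m or angle between spreader's own z axis and vertical above 0.2 rad).
It fails at once if the puck is dropped onto the stack (moves faster than 0.6 m/s within 30 mm of the stack's axis) (horizontal distance between puck and spreader below 0.03 m and linear speed of puck above 0.6 m/s).
It fails at once if the pressure disc is dropped onto the stack (moves faster than 0.6 m/s within 30 mm of the stack's axis) (horizontal distance between pressure_disc and spreader below 0.03 m and linear speed of pressure_disc above 0.6 m/s).
It fails at once if the flux tin is moved more than 25 mm (distance of flux_tin from where it was at the start of the episode above 0.025 m).
It fails at once if the block battery is moved more than 25 mm (distance of cell from where it was at the start of the episode above 0.025 m).
It also fails if it takes over 72 s, if anything falls off the work surface, if the arm or the gripper's body presses on something with over 40 N, if the wrist force passes 120 N, or if a joint passes its speed limit or range.

## Working session

There is one attempt and no reset: what is moved stays moved. The work goes in short steps, Python scripts to look and compute and a shell command to move; the robot and the scene stay as the last step left them, time stands still between calls to the robot, and variables do not carry over. Pictures are saved under pics/ and viewed, at most 10 in all, crops included, and the job is handed in when it is done.

```bash
ls; mkdir -p pics
python3 - <<'E'
from bench import read_state, cams
import cv2
s=read_state();print({k:(v if not hasattr(v,'round') else v) for k,v in s.items()})
for n in("top","side"):
    c=cams.camera(n);cv2.imwrite(f"pics/{n}0.png",c["img"]);print(n,c["K"],c["xyz"],c["attitude"])
E
```

```text
pics
{'time': 0.0, 'joint_positions': array([ 1.22040173,  0.33291526, -0.06468416,  1.46092023,  0.02161373,
        1.34988466, -0.08851035]), 'joint_vel': array([ 2.22665734e-03, -2.50263861e-03,  1.11237966e-03,  1.42319232e-03,
        4.21412625e-04, -4.14081961e-04,  2.91741855e-05]), 'joint_torque': array([-7.07003874e-04, -6.23249316e+01,  2.40987906e-02, -3.89907110e+01,
       -6.13557757e-02,  3.96310701e-02,  1.52967373e-04]), 'ee_pos': array([ 0.20108367, -0.59137357,  0.22173687]), 'eef_rot': array([ 9.86598768e-01,  1.63163595e-01, -1.57385055e-04, -6.98314836e-04]), 'ft_force': array([-0.11065315, -0.57159948,  0.4463991 ]), 'torque': array([-0.02545746,  0.05604183,  0.00652273]), 'grip_force': 0.0, 'width': 0.08679554208532685}
top [[490.32584716   0.         320.77094901]
 [  0.         490.32584716 227.95871425]
 [  0.           0.           1.        ]] [ 0.3136833  -0.04380711  1.14872815] [ 0.71460754 -0.69386471  0.06031078 -0.06519532]
side [[458.821682     0.         314.90943656]
 [  0.         458.821682   238.32109096]
 [  0.           0.           1.        ]] [ 0.11963683 -0.29696714  0.94559304] [ 0.85707905 -0.46133804  0.11281776 -0.19963685]
```

View pics/top0.png

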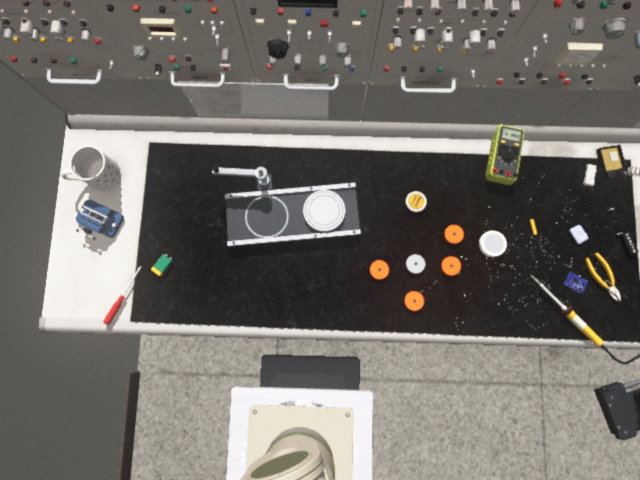

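View pics/side0.png

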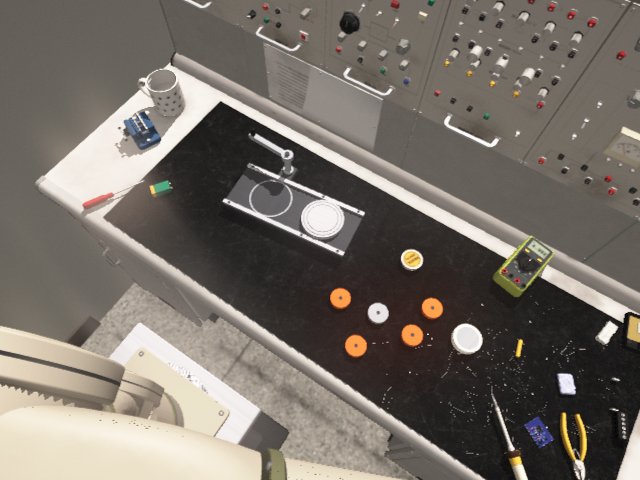

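The top view shows the seat ring near (267,217), the spreader at (323,210), the puck at (492,244) and the steel disc at (416,264) among orange look-alikes. The tin is at (416,202), the battery at (161,265), the bar pivot at (262,173) and the knob at (214,170). In the side view, the ring is at (270,198), the spreader (322,219), the puck (467,339) and the steel disc (378,313).

```bash
cat > h.py <<'E'
import numpy as np, cv2
from scipy.spatial.transform import Rotation as R
from scipy.optimize import least_squares
from bench import read_state, cams
def cast(c,p,z):
    p=np.atleast_2d(np.asarray(p,float)); d=np.c_[p,np.ones(len(p))]@np.linalg.inv(c["K"]).T
    d=R.from_quat(c["attitude"]).apply(d); o=np.array(c["xyz"])
    return (o+d*((z-o[2])/d[:,2])[:,None])[:,:2]
def proj(c,P):
    q=R.from_quat(c["attitude"]).inv().apply(np.atleast_2d(P)-c["xyz"])@c["K"].T
    return q[:,:2]/q[:,2:]
def circ(P,r=None):
    f=(lambda v:np.hypot(*(P-v[:2]).T)-(v[2] if r is None else r))
    x0=np.r_[P.mean(0),0.03]
    s=least_squares(f,x0 if r is None else x0[:2],loss='soft_l1',f_scale=.001)
    return s.x
def blob(c,seed,z,half,thr=110,r=None):
    """bright blob at seed pixel -> circle fit on plane z"""
    g=c["img"].min(2) ; x,y=map(int,seed)
    m=np.zeros_like(g);m[y-half:y+half,x-half:x+half]=(g[y-half:y+half,x-half:x+half]>thr)*255
    cs,_=cv2.findContours(m,cv2.RETR_EXTERNAL,cv2.CHAIN_APPROX_NONE)
    k=max(cs,key=cv2.contourArea)[:,0]
    return circ(cast(c,k,z),r)
def togo(target,closing_deg=None):
    """tool-axes shift to target (units of 200mm) and yaw (units of 90deg)"""
    s=read_state(); T=R.from_quat(s["eef_rot"]); d=T.inv().apply(np.array(target)-s["ee_pos"])
    ty=T.apply([0,1,0]); a=np.degrees(np.arctan2(ty[1],ty[0])); out=""
    if closing_deg is not None:
        dy=(a-closing_deg+90)%180-90; out=f"yaw(deg,tool) {dy:.2f} = {dy/90:.4f} units"
    print("pos",np.round(s["ee_pos"],4),"closing",round(a,2),"shift units",np.round(d/.2,4),"mm",np.round(d*1e3,1),out,"t",s["time"],"tilt",np.round(T.apply([0,0,1]),3))
E
python3 - <<'E'
from h import *
C={n:cams.camera(n) for n in("top","side")}
S=dict(puck=((492,244),(467,339),.02,22),disc=((416,264),(378,313),.012,14))
for n,(a,b,z,h) in S.items():
    for k,p in(("top",a),("side",b)):
        for t in(90,130): print(n,k,t,blob(C[k],p,z,h,t).round(4))
crops=[]
for k,(x,y) in(("top",(210,155)),("side",(215,125))):
    crops.append(cv2.resize(C[k]["img"][y:y+130 if k=="side" else y+100,x:x+160],None,fx=5,fy=5 if k=="top" else 4,interpolation=cv2.INTER_NEAREST))
cv2.imwrite("pics/c1.png",crops[0]);cv2.imwrite("pics/c2.png",crops[1])
E
```

```text
puck top 90 [ 0.4922 -0.4327  0.0314]
puck top 130 [ 0.4925 -0.4332  0.0304]
puck side 90 [ 0.4905 -0.4331  0.0313]
puck side 130 [ 0.4909 -0.4336  0.0303]
disc top 90 [ 0.4406 -0.2549  0.0222]
disc top 130 [ 0.4408 -0.2548  0.0213]
disc side 90 [ 0.4407 -0.2551  0.0218]
disc side 130 [ 0.4411 -0.2547  0.0211]
```

View pics/c1.png

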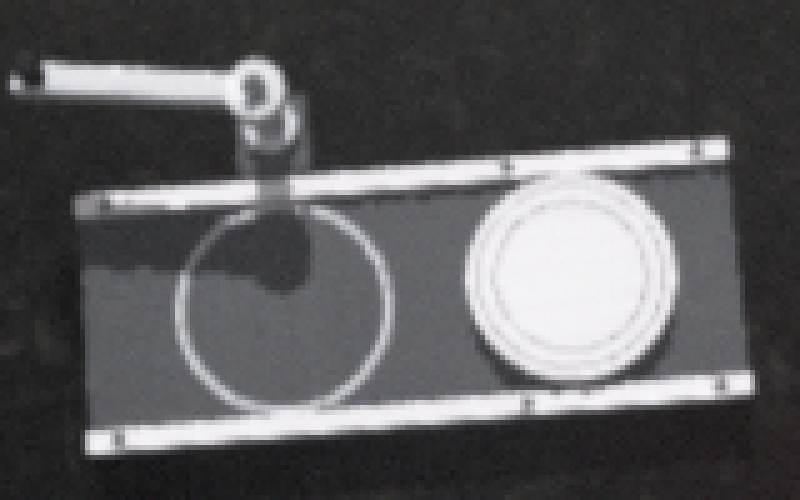

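View pics/c2.png

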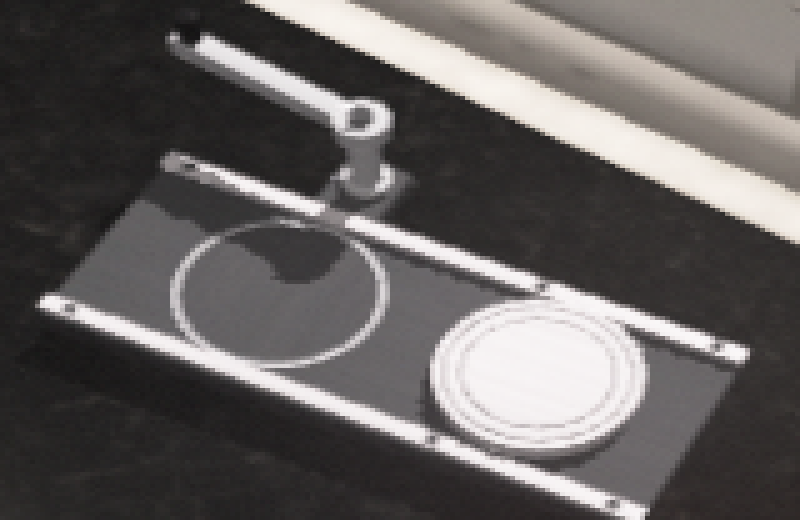

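The crops show the base: ring intact, spreader between the lips, knob at the left end of the bar. In the top crop, the deck's lip corners are at about (88,455), (755,394), (730,137) and (75,195).

Run:
```python
from h import *
C={n:cams.camera(n) for n in("top","side")}
t=lambda p:[210+p[0]/5-.4,155+p[1]/5-.4]
s=lambda p:[215+p[0]/5-.4,125+p[1]/4-.4]
ct=cast(C["top"],[t(p) for p in((88,455),(755,394),(730,137),(75,195))],.0255)
cs=cast(C["side"],[s(p) for p in((38,306),(750,350),(165,152))],.0255)
cal=np.array([[-62,95],[-62,-215],[62,-215],[62,95]])/1e3
def fit(P,Q):
    f=lambda v:(np.c_[np.cos(v[2])*P[:,0]-np.sin(v[2])*P[:,1],np.sin(v[2])*P[:,0]+np.cos(v[2])*P[:,1]]+v[:2]-Q).ravel()
    r=least_squares(f,[.55,0,0]);return r.x,np.abs(r.fun).max()
print("deck top",fit(cal,ct));print("deck side",fit(cal[[0,2,3]],cs))
yaw=fit(cal,ct)[0][2]
for k,z0,sp in(("top",(267,217),(323,210)),("side",(270,198),(322,219))):
    c=C[k];g=c["img"].min(2).astype(int)
    for nm,p,z,r0,r1,r in(("ring",z0,.02,.043,.056,.0505),("spr",sp,.032,.04,.056,.049)):
        ce=cast(c,p,z)[0]
        for it in range(3):
            pts=[]
            for th in np.linspace(0,2*np.pi,180):
                u=np.array([np.cos(th),np.sin(th)]) ; 
                if abs(np.sin(th-yaw))<.55: continue   # skip near lips
                rr=np.arange(r0,r1,.0003);q=ce+rr[:,None]*u
                px=proj(c,np.c_[q,np.full(len(q),z)]).astype(np.float32)
                v=cv2.remap(c["img"].min(2),px[None,:,0],px[None,:,1],cv2.INTER_LINEAR)[0].astype(float)
                if nm=="ring":
                    w=np.clip(v-np.median(v)-30,0,None)
                    if w.sum()>50:pts.append((w[:,None]*q).sum(0)/w.sum())
                else:
                    i=np.argmin(np.convolve(np.diff(v),np.ones(3),'same'));pts.append(q[i])
            f=circ(np.array(pts));ce=f[:2]
        print(nm,k,f.round(4),len(pts))
# knob: dark end; bar bright
print("pivot",cast(C["top"],[t((256,90))],.084),cast(C["side"],[s((362,117))],.084))
print("knob",cast(C["top"],[t((32,72))],.105),cast(C["side"],[s((188,25))],.105))
```

```text
deck top (array([0.54082353, 0.09472823, 0.11948404]), np.float64(0.0007332894494162939))
deck side (array([0.54080264, 0.09523554, 0.12115393]), np.float64(0.001705460948947246))
ring top [0.541  0.0959 0.049 ] 97
spr top [ 0.5575 -0.0387  0.049 ] 113
ring side [0.5418 0.0956 0.049 ] 98
spr side [ 0.558  -0.0387  0.0488] 113
pivot [[0.62755294 0.10530202]] [[0.62977161 0.10565538]]
knob [[0.62678243 0.20192628]] [[0.62645699 0.2002538 ]]
```

```bash
cat >> h.py <<'E'
YAW=0.120; SEAT=np.array([.5412,.0954]); UX=np.array([np.cos(YAW),np.sin(YAW)]); UY=np.array([-UX[1],UX[0]])
def loc(x,y,z): return np.r_[SEAT+x*UX+y*UY,z]
E
python3 -c "
from h import *
togo(loc(0,-.215,.20),6.9)"
```

```text
pos [ 0.2012 -0.5916  0.2223] closing -71.22 shift units [ 2.4937 -1.6528  0.1122] mm [ 498.7 -330.6   22.4] yaw(deg,tool) -78.12 = -0.8680 units t 0.3 tilt [-0.  0. -1.]
```

```bash
python3 -m crank '0.178 -0.118 0 0 -0.08;0.178 -0.118 0 0 -0.08;0.178 -0.118 0 0 -0.08;0.178 -0.118 0 0 -0.08;0.178 -0.118 0 0 -0.08;0.178 -0.118 0 0 -0.08;0.178 -0.118 0 0 -0.08;0.178 -0.118 0 0 -0.08;0.178 -0.118 0 0 -0.08;0.178 -0.118 0 0 -0.08'; python3 -m crank '0.178 -0.118 0 0 -0.08;0.178 -0.118 0 0 -0.08;0.178 -0.118 0 0 -0.08;0.178 -0.118 0 0 -0.08;0 0 0 -0.09 -0.08;0 0 0 -0.09 -0.08;0 0 0 -0.09 -0.08;0 0 0 -0.09 -0.08;0 0 0 -0.09 -0.08;0 0 0 -0.09 -0.08'; python3 -m crank '0 0 0 -0.09 -0.08;0 0 0 -0.09 -0.08;0 0 0 -0.09 -0.08;0 0 0 -0.058 -0.08;0 0 0 0 -0.08;0 0 0 0 -0.08';python3 -c "
from h import *
togo(loc(0,-.215,.025),6.9);print(read_state()['joint_positions'])"
```

```text
time: 1.3
ee_pos: [0.4631, -0.2522, 0.2228]
eef_rot: [0.987, 0.163, 0.0, 0.0]
ft_force: [0.2, -0.1, 0.9]
width: 0.0403
grip_force: 0.0
time: 2.3
ee_pos: [0.5667, -0.1185, 0.2225]
eef_rot: [0.83, 0.557, -0.0, 0.0]
ft_force: [0.2, -0.1, 0.2]
width: 0.04
grip_force: 0.0
time: 2.9
ee_pos: [0.5667, -0.1186, 0.2225]
eef_rot: [0.664, 0.747, -0.0, 0.0]
ft_force: [0.7, 0.3, -0.1]
width: 0.0402
grip_force: 0.0
pos [ 0.5667 -0.1186  0.2225] closing 6.72 shift units [0.0024 0.0014 0.9877] mm [  0.5   0.3 197.5] yaw(deg,tool) -0.18 = -0.0020 units t 2.9 tilt [ 0. -0. -1.]
[ 0.66673109  0.29692153 -0.65382238  1.55965998  0.18356659  1.34733317
  0.1105781 ]
```

```bash
python3 -m crank '0 0 0.22 0 -0.08;0 0 0.22 0 -0.08;0 0 0.22 0 -0.08;0 0 0.2 0 -0.08;0 0 0.08 0 -0.08;0 0 0.045 0 -0.08;0 0 0 0 -0.08;0 0 0 0 -0.08'; python3 -c "
from h import *
togo(loc(0,-.0542,.025),6.9)"
```

```text
time: 3.7
ee_pos: [0.5681, -0.1186, 0.0274]
eef_rot: [0.663, 0.748, 0.001, 0.001]
ft_force: [0.9, 0.1, 0.3]
width: 0.0404
grip_force: 0.0
pos [ 0.5681 -0.1186  0.0274] closing 6.87 shift units [ 0.8074 -0.0053  0.011 ] mm [161.5  -1.1   2.2] yaw(deg,tool) -0.03 = -0.0003 units t 3.7 tilt [ 0.003 -0.001 -1.   ]
```

```bash
python3 -m crank '0.05 0 0 0 -0.08;0.05 0 0 0 -0.08;0.04 0 0 0 -0.08;0.04 0 0 0 -0.08;0.04 0 0 0 -0.08;0.04 0 0 0 -0.08;0.04 0 0 0 -0.08;0.04 0 0 0 -0.08;0.04 0 0 0 -0.08;0.04 0 0 0 -0.08';python3 -m crank '0.04 0 0 0 -0.08;0.04 0 0 0 -0.08;0.04 0 0 0 -0.08;0.04 0 0 0 -0.08;0.04 0 0 0 -0.08;0.04 0 0 0 -0.08;0.04 0 0 0 -0.08;0.03 0 0 0 -0.08;0.02 0 0 0 -0.08;0 0 0 0 -0.08'
python3 - <<'E'
from h import *
togo(loc(0,-.0542,.025),6.9)
C={n:cams.camera(n) for n in("top","side")}
ims=[C["top"]["img"][130:280,190:390],C["side"]["img"][110:260,190:390]]
cv2.imwrite("pics/p1.png",cv2.resize(np.vstack(ims),None,fx=2,fy=2,interpolation=cv2.INTER_CUBIC))
E
```

```text
time: 4.7
ee_pos: [0.5568, -0.0349, 0.0258]
eef_rot: [0.663, 0.748, -0.0, 0.0]
ft_force: [-0.4, -4.4, 5.7]
width: 0.0398
grip_force: 2.7
time: 5.7
ee_pos: [0.5486, 0.0313, 0.0255]
eef_rot: [0.663, 0.749, 0.0, -0.0]
ft_force: [0.4, -1.8, 2.1]
width: 0.0402
grip_force: 1.1
pos [0.5486 0.0313 0.0255] closing 6.95 shift units [0.0517 0.0019 0.0028] mm [10.3  0.4  0.6] yaw(deg,tool) 0.05 = 0.0006 units t 5.7 tilt [-0.  0. -1.]
```

View pics/p1.png

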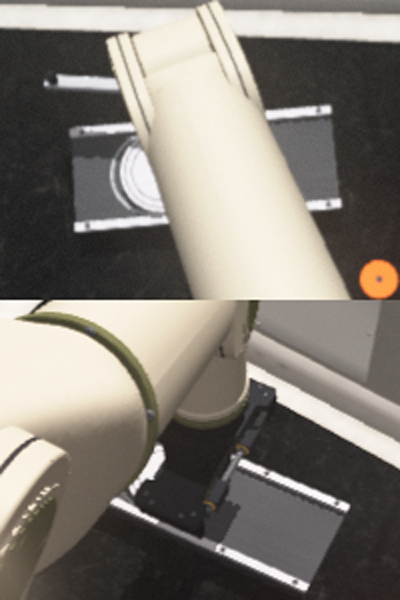

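The disc's leading arc is visible at the left in the top view, near (112,170) in the crop. The arm hides the rest, so I fit the visible arc with a known radius.

```bash
cat >> h.py <<'E'
def arc(c,ce,z,r,a0,a1,w=.008,n=80):
    """bright disc edge on plane z over world angles a0..a1 (deg); fixed-radius fit"""
    ce=np.array(ce)
    for it in range(4):
        pts=[]
        for th in np.radians(np.linspace(a0,a1,n)):
            q=ce+np.arange(r-w,r+w,.0003)[:,None]*[np.cos(th),np.sin(th)]
            px=proj(c,np.c_[q,np.full(len(q),z)]).astype(np.float32)
            v=cv2.remap(c["img"].min(2),px[None,:,0],px[None,:,1],cv2.INTER_LINEAR)[0].astype(float)
            d=np.convolve(np.diff(v),np.ones(3),'same');i=np.argmin(d)
            if d[i]<-25: pts.append(q[i])
        ce=circ(np.array(pts),r)
    return ce,len(pts)
def rel(p): d=np.asarray(p)[:2]-SEAT; return np.round([d@UX*1e3,d@UY*1e3],1)
E
python3 - <<'E'
from h import *
c=cams.camera("top")
ce,n=arc(c,loc(0,-.01,0)[:2],.032,.049,45,155); print(rel(ce),n)
ce,n=arc(c,loc(0,-.01,0)[:2],.032,.049,70,150,.012); print(rel(ce),n)
E
```

```text
[ -0.9 -11. ] 71
[ -1.  -10.9] 78
```

```bash
python3 -m crank '0.015 0 0 0 -0.08;0.015 0 0 0 -0.08;0.015 0 0 0 -0.08;0.008 0 0 0 -0.08;0 0 0 0 -0.08;0 0 0 0 -0.08;0 0 0 0 -0.08'
python3 - <<'E'
from h import *
togo(loc(0,-.0542,.025),6.9)
c=cams.camera("top")
for a in((45,155),(70,150)):
    ce,n=arc(c,loc(0,0,0)[:2],.032,.049,*a); print(rel(ce),n)
E
```

```text
time: 6.55
ee_pos: [0.5474, 0.0412, 0.0255]
eef_rot: [0.663, 0.748, 0.0, -0.0]
ft_force: [0.3, 0.5, -0.9]
width: 0.0402
grip_force: 0.0
pos [0.5474 0.0412 0.0255] closing 6.91 shift units [0.0016 0.0017 0.0027] mm [0.3 0.3 0.5] yaw(deg,tool) 0.01 = 0.0001 units t 6.55 tilt [-0.  0. -1.]
[-1.5  0.1] 73
[-1.1  0.3] 76
```

```bash
python3 -m crank '-0.05 0 0 0 -0.08;-0.05 0 0 0 -0.08;0 0 -0.2 0 -0.08;0 0 -0.24 0 -0.08;0 0 -0.2 0 0.7;0 0 0 0 0.7'
python3 - <<'E'
from h import *
c=cams.camera("top")
togo([.4917,-.4332,.15],-60)
E
```

```text
time: 7.2
ee_pos: [0.5529, 0.0205, 0.1592]
eef_rot: [0.664, 0.748, 0.003, 0.004]
ft_force: [-0.0, 0.0, 0.3]
width: 0.0492
grip_force: 0.0
pos [0.5516 0.02   0.1562] closing 6.82 shift units [-2.2146 -0.5666  0.0314] mm [-442.9 -113.3    6.3] yaw(deg,tool) 66.82 = 0.7424 units t 7.25 tilt [ 0.005 -0.001 -1.   ]
```

```bash
python3 -m crank '-0.221 -0.057 0 0 0.7;-0.221 -0.057 0 0 0.7;-0.221 -0.057 0 0 0.7;-0.221 -0.057 0 0 0.7;-0.221 -0.057 0 0 0.7;-0.221 -0.057 0 0 0.7;-0.221 -0.057 0 0 0.7;-0.221 -0.057 0 0 0.7;-0.221 -0.057 0 0 0.7;-0.221 -0.057 0 0 0.7'; python3 -m crank '0 0 0 0.093 0.7;0 0 0 0.093 0.7;0 0 0 0.093 0.7;0 0 0 0.093 0.7;0 0 0 0.093 0.7;0 0 0 0.093 0.7;0 0 0 0.093 0.7;0 0 0 0.091 0.7;0 0 0 0 0.7;0 0 0 0 0.7'
python3 - <<'E'
from h import *
togo([.4917,-.4332,.004],-60)
c=cams.camera("top")
for a in((0,359),(45,155)):
    ce,n=arc(c,loc(0,0,0)[:2],.032,.049,*a); print(rel(ce),n)
E
```

```text
time: 8.25
ee_pos: [0.4879, -0.4337, 0.1517]
eef_rot: [0.664, 0.748, -0.0, -0.001]
ft_force: [1.3, -0.4, 0.9]
width: 0.0742
grip_force: 0.0
time: 9.25
ee_pos: [0.4891, -0.4315, 0.1524]
eef_rot: [0.965, 0.262, -0.001, -0.0]
ft_force: [0.6, 1.0, 0.4]
width: 0.074
grip_force: 0.0
pos [ 0.4891 -0.4315  0.1524] closing -59.66 shift units [0.0079 0.0148 0.7421] mm [  1.6   3.  148.4] yaw(deg,tool) 0.34 = 0.0038 units t 9.25 tilt [-0.001  0.001 -1.   ]
[-1.2 -0.3] 59
[-1.4  0.1] 76
```

```bash
python3 -m crank '0.008 0.015 0.2 0.004 0.7;0 0 0.2 0 0.7;0 0 0.2 0 0.7;0 0 0.1 0 0.7;0 0 0.037 0 0.7;0 0 0 0 0.7;0 0 0 0 0.7'; python3 -c "
from h import *
togo([.4917,-.4332,.004],-60)"
```

```text
time: 10.0
ee_pos: [0.4934, -0.4338, 0.0076]
eef_rot: [0.966, 0.257, 0.001, 0.001]
ft_force: [0.6, 0.2, 0.5]
width: 0.0739
grip_force: 0.0
pos [ 0.4934 -0.4338  0.0076] closing -60.19 shift units [-0.0058 -0.0071  0.018 ] mm [-1.2 -1.4  3.6] yaw(deg,tool) -0.19 = -0.0021 units t 10.0 tilt [ 0.002 -0.001 -1.   ]
```

```bash
python3 -m crank '-0.005 -0.006 0.008 0 0.7;0 0 0 0 0.7;0 0 0 0 0.3;0 0 0 0 0;0 0 0 0 0;0 0 0 0 0;0 0 0 0 0' 25; python3 -c "
from h import *
togo([.4917,-.4332,.004],-60)"
```

```text
time: 10.7
ee_pos: [0.4914, -0.4329, 0.0049]
eef_rot: [0.966, 0.257, 0.0, 0.0]
ft_force: [0.6, -0.7, 2.8]
width: 0.0595
grip_force: 25.0
pos [ 0.4914 -0.4329  0.0049] closing -60.24 shift units [0.0004 0.0018 0.0046] mm [0.1 0.4 0.9] yaw(deg,tool) -0.24 = -0.0026 units t 10.7 tilt [ 0.001 -0.001 -1.   ]
```

```bash
python3 -m crank '0 0 -0.05 0 0;0 0 -0.15 0 0;0 0 -0.2 0 0;0 0 -0.2 0 0;0 0 -0.1 0 0;0 0 0 0 0;0 0 0 0 0'; python3 -c "
from h import *
togo(loc(-.0012,0,.14),-83.1)"
```

```text
time: 11.4
ee_pos: [0.4908, -0.4323, 0.1439]
eef_rot: [0.966, 0.257, -0.0, -0.0]
ft_force: [-0.7, -0.4, -3.4]
width: 0.0593
grip_force: 25.0
pos [ 0.4908 -0.4323  0.1439] closing -60.23 shift units [ 1.5232 -2.1674  0.0206] mm [ 304.6 -433.5    4.1] yaw(deg,tool) 22.87 = 0.2541 units t 11.4 tilt [-0.001  0.001 -1.   ]
```

```bash
python3 -m crank '0.08 -0.11 0 0 0;0.127 -0.181 0 0 0;0.127 -0.181 0 0 0;0.127 -0.181 0 0 0;0.127 -0.181 0 0 0;0.127 -0.181 0 0 0;0.127 -0.181 0 0 0;0.127 -0.181 0 0 0;0.127 -0.181 0 0 0;0.127 -0.181 0 0 0'; python3 -m crank '0.127 -0.181 0 0 0;0.127 -0.181 0 0 0;0.046 -0.066 0 0 0;0 0 0 0.085 0;0 0 0 0.085 0;0 0 0 0.084 0;0 0 0 0 0;0 0 0 0 0;0 0 0 0 0';python3 -c "
from h import *
togo(loc(-.0012,0,.06),-83.1)"
```

```text
time: 12.4
ee_pos: [0.5294, -0.0076, 0.1426]
eef_rot: [0.966, 0.257, -0.002, -0.0]
ft_force: [0.2, -0.4, -2.9]
width: 0.0593
grip_force: 25.0
time: 13.3
ee_pos: [0.54, 0.0947, 0.1438]
eef_rot: [0.998, 0.062, -0.001, 0.0]
ft_force: [-0.3, -0.7, -2.6]
width: 0.0592
grip_force: 25.0
pos [0.54   0.0947 0.1438] closing -82.92 shift units [ 0.0007 -0.0028  0.4191] mm [ 0.1 -0.6 83.8] yaw(deg,tool) 0.18 = 0.0020 units t 13.3 tilt [-0.001 -0.    -1.   ]
```

```bash
python3 -m crank '0 -0.003 0.1 0.002 0;0 0 0.15 0 0;0 0 0.12 0 0;0 0 0.08 0 0;0 0 0.03 0 0;0 0 0 0 0;0 0 0 0 0;0 0 0 0 0';python3 - <<'E'
from h import *
togo(loc(-.0012,0,.037),-83.1)
c=cams.camera("side");cv2.imwrite("pics/s2.png",cv2.resize(c["img"][110:260,190:390],None,fx=4,fy=4,interpolation=cv2.INTER_CUBIC))
E
```

```text
time: 14.1
ee_pos: [0.5411, 0.0956, 0.0496]
eef_rot: [0.998, 0.059, 0.001, -0.0]
ft_force: [0.3, -0.5, -1.9]
width: 0.0593
grip_force: 25.0
pos [0.5411 0.0956 0.0496] closing -83.26 shift units [-0.0059  0.0008  0.063 ] mm [-1.2  0.2 12.6] yaw(deg,tool) -0.16 = -0.0017 units t 14.1 tilt [ 0.002  0.    -1.   ]
```

View pics/s2.png

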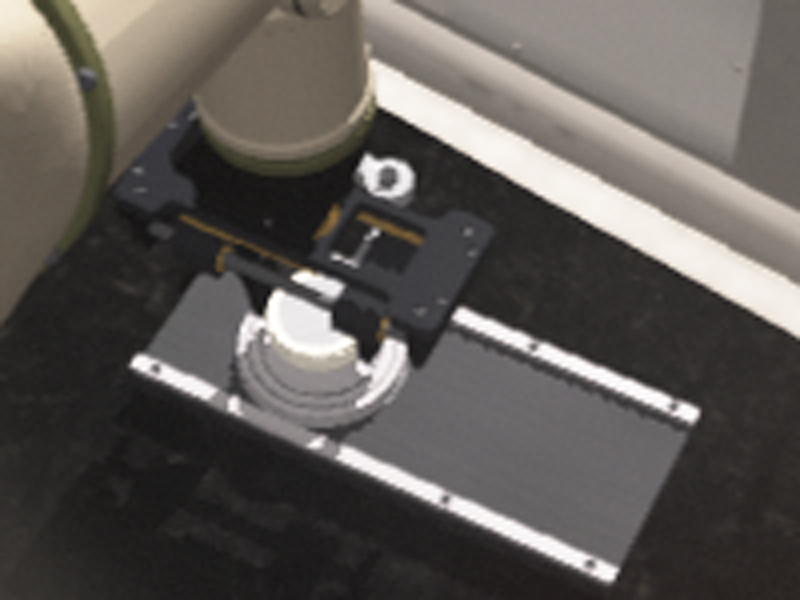

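The puck is held just above the spreader, concentric to the eye, and the gripper body clears the pivot post.

```bash
python3 -m crank '-0.006 0 0.025 0 0;0 0 0.02 0 0;0 0 0.005 0 0;0 0 0 0 0;0 0 0 0 0';python3 -c "
from h import *
togo(loc(-.0012,0,.037),-83.1)"
```

```text
time: 14.65
ee_pos: [0.5393, 0.0953, 0.0386]
eef_rot: [0.998, 0.059, 0.0, 0.0]
ft_force: [-0.7, 0.3, -2.6]
width: 0.0591
grip_force: 25.0
pos [0.5393 0.0953 0.0386] closing -83.27 shift units [0.0035 0.0006 0.0078] mm [0.7 0.1 1.6] yaw(deg,tool) -0.17 = -0.0019 units t 14.65 tilt [ 0. -0. -1.]
```

```bash
python3 -m crank '0.003 0 0.004 0 0;0 0 0.004 0 0;0 0 0 0 0;0 0 0 0 0';python3 -c "
from h import *
togo(loc(-.0012,0,.037),-83.1)"
```

```text
time: 15.05
ee_pos: [0.5398, 0.0953, 0.037]
eef_rot: [0.998, 0.059, 0.0, 0.0]
ft_force: [0.6, -0.2, -2.1]
width: 0.0596
grip_force: 25.0
pos [0.5398 0.0953 0.037 ] closing -83.28 shift units [ 0.0008  0.0003 -0.0002] mm [ 0.2  0.1 -0. ] yaw(deg,tool) -0.18 = -0.0020 units t 15.05 tilt [ 0. -0. -1.]
```

```bash
python3 -m crank '0 0 0.004 0 0;0 0 0.002 0 0;0 0 0 0 0;0 0 0 0 0'
```

```text
time: 15.45
ee_pos: [0.5399, 0.0953, 0.0368]
eef_rot: [0.998, 0.059, 0.0, 0.0]
ft_force: [-5.6, -1.9, 11.0]
width: 0.0591
grip_force: 25.0
```

Contact. Release slowly and lift.

```bash
python3 -m crank '0 0 -0.004 0 0;0 0 0 0 0.5;0 0 0 0 0.6;0 0 0 0 0.6;0 0 0 0 0.6;0 0 -0.1 0 0.6;0 0 -0.2 0 0.6;0 0 -0.2 0 0.6;0 0 0 0 0.6;0 0 0 0 0.6'; python3 -c "
from h import *
togo([.4408,-.2549,.13],135)"
```

```text
time: 16.45
ee_pos: [0.5404, 0.0954, 0.1374]
eef_rot: [0.998, 0.059, 0.001, 0.0]
ft_force: [-0.8, -0.2, -0.5]
width: 0.0697
grip_force: 0.0
pos [0.5404 0.0954 0.1374] closing -83.29 shift units [-0.6995  1.6811  0.0359] mm [-139.9  336.2    7.2] yaw(deg,tool) -38.29 = -0.4254 units t 16.45 tilt [ 0.002 -0.    -1.   ]
```

```bash
python3 -m crank '-0.087 0.21 0 0 0.6;-0.087 0.21 0 0 0.6;-0.087 0.21 0 0 0.6;-0.087 0.21 0 0 0.6;-0.087 0.21 0 0 0.6;-0.087 0.21 0 0 0.6;-0.087 0.21 0 0 0.6;-0.087 0.21 0 0 0.6;0 0 0 -0.086 0.5;0 0 0 -0.086 0.5'; python3 -m crank '0 0 0 -0.085 0.5;0 0 0 -0.085 0.5;0 0 0 -0.084 0.5;0 0 0 0 0.5;0 0 0 0 0.5'
python3 - <<'E'
from h import *
togo([.4408,-.2549,.003],135)
for k,seed in(("top",(267,217)),("side",(270,198))):
    c=cams.camera(k)
    ce,n=arc(c,loc(0,0,0)[:2],.032,.049,0,359); print(k,"spreader",rel(ce),n)
    for r,w in ((.030,.007),):
        ce,n=arc(c,loc(0,0,0)[:2],.052,r,0,359,w);print(k,"puck",rel(ce),n)
    cv2.imwrite(f"pics/{k}3.png",cv2.resize(c["img"][110:260,190:390],None,fx=4,fy=4,interpolation=cv2.INTER_CUBIC))
E
```

```text
time: 17.45
ee_pos: [0.4394, -0.2559, 0.1349]
eef_rot: [0.981, 0.194, -0.001, -0.001]
ft_force: [0.1, 0.5, -0.0]
width: 0.0658
grip_force: 0.0
time: 17.95
ee_pos: [0.4404, -0.2545, 0.1356]
eef_rot: [0.924, 0.381, -0.0, -0.001]
ft_force: [0.2, -0.6, -0.4]
width: 0.0652
grip_force: 0.0
pos [ 0.4404 -0.2545  0.1356] closing -45.17 shift units [3.000e-04 3.800e-03 6.632e-01] mm [1.000e-01 8.000e-01 1.326e+02] yaw(deg,tool) -0.17 = -0.0019 units t 17.95 tilt [-0.001  0.001 -1.   ]
top spreader [-1.1 -0.2] 50
top puck [-1.2 -0.6] 17
side spreader [-8.7  0.7] 24
side puck [42.  -2.3] 2
```

View pics/top3.png

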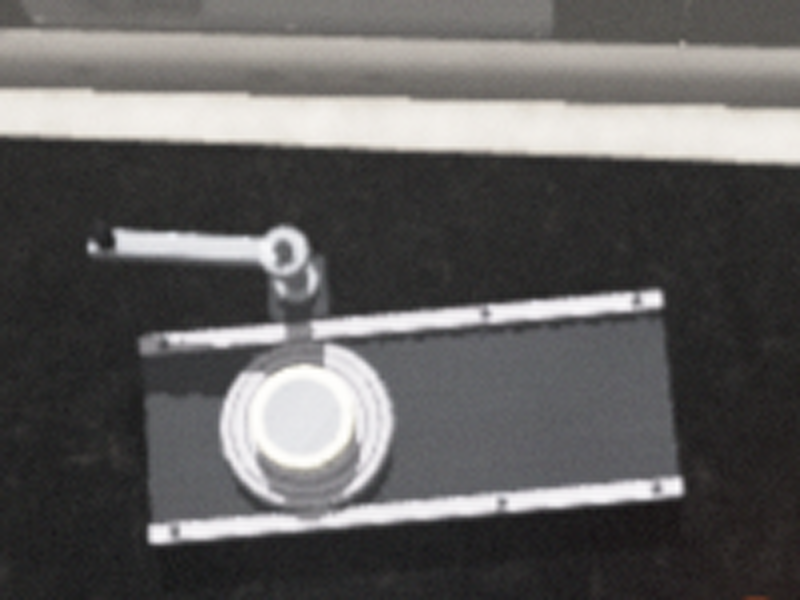

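The puck sits on the spreader: rim about x 248–356, y 363–470 in the crop, so its centre is near (302,417). I cast that to check, and go down for the small disc.

```bash
python3 - <<'E'
from h import *
c=cams.camera("top"); q=lambda p:[190+p[0]/4-.4,110+p[1]/4-.4]
print("puck",rel(cast(c,[q((302,416.5))],.052)[0]),"spreader",rel(cast(c,[q((307.5,424))],.032)[0]))
E
python3 -m crank '0 0.004 0.15 0 0.5;0 0 0.2 0 0.5;0 0 0.15 0 0.5;0 0 0.1 0 0.5;0 0 0.05 0 0.5;0 0 0 0 0.5;0 0 0 0 0.5;0 0 0 0 0.5'; python3 -c "
from h import *
togo([.4408,-.2549,.004],135)"
```

```text
puck [-1.4 -0.3] spreader [-1.7 -1.2]
time: 18.9
ee_pos: [0.4423, -0.2557, 0.0078]
eef_rot: [0.924, 0.383, 0.001, 0.001]
ft_force: [-0.2, -0.6, 0.3]
width: 0.0654
grip_force: 0.0
pos [ 0.4423 -0.2557  0.0078] closing -44.95 shift units [-0.0025 -0.0082  0.019 ] mm [-0.5 -1.6  3.8] yaw(deg,tool) 0.05 = 0.0005 units t 18.9 tilt [ 0.002 -0.001 -1.   ]
```

```bash
python3 -m crank '-0.001 -0.006 0.008 0 0.5;0 0 0 0 0.5;0 0 0 0 0.3;0 0 0 0 -0.3;0 0 0 0 -0.3;0 0 0 0 -0.3;0 0 0 0 -0.3' 25; python3 -c "
from h import *
togo([.4408,-.2549,.004],135)"; python3 -m crank '0 0 -0.05 0 -0.3;0 0 -0.15 0 -0.3;0 0 -0.2 0 -0.3;0 0 -0.2 0 -0.3;0 0 -0.1 0 -0.3;0 0 0 0 -0.3;0 0 0 0 -0.3'; python3 -c "
from h import *
togo(loc(-.0013,-.0003,.14),135)"
```

```text
time: 19.6
ee_pos: [0.4405, -0.2546, 0.005]
eef_rot: [0.924, 0.383, 0.0, 0.0]
ft_force: [-0.4, 1.7, 0.8]
width: 0.0422
grip_force: 25.0
pos [ 0.4405 -0.2546  0.005 ] closing -44.94 shift units [-0.0002  0.0021  0.0051] mm [-0.   0.4  1. ] yaw(deg,tool) 0.06 = 0.0007 units t 19.6 tilt [ 0. -0. -1.]
time: 20.3
ee_pos: [0.4403, -0.2545, 0.145]
eef_rot: [0.924, 0.383, 0.0, 0.0]
ft_force: [-1.0, 0.6, -1.1]
width: 0.0431
grip_force: 25.0
pos [ 0.4403 -0.2545  0.145 ] closing -44.94 shift units [ 1.5886 -0.8816  0.0246] mm [ 317.7 -176.3    4.9] yaw(deg,tool) 0.06 = 0.0006 units t 20.3 tilt [ 0. -0. -1.]
```

```bash
python3 -m crank '0.1 -0.055 0 0 -0.3;0.19 -0.106 0 0 -0.3;0.19 -0.106 0 0 -0.3;0.19 -0.106 0 0 -0.3;0.19 -0.106 0 0 -0.3;0.19 -0.106 0 0 -0.3;0.19 -0.106 0 0 -0.3;0.19 -0.106 0 0 -0.3;0.1586 -0.0846 0 0 -0.3;0 0 0 0 -0.3'; python3 -m crank '0 0 0.05 0 -0.3;0 0 0.1 0 -0.3;0 0 0.1 0 -0.3;0 0 0.08 0 -0.3;0 0 0.05 0 -0.3;0 0 0 0 -0.3;0 0 0 0 -0.3;0 0 0 0 -0.3;0 0 0 0 -0.3';python3 -c "
from h import *
togo(loc(-.0013,-.0003,.057),135)"
```

```text
time: 21.3
ee_pos: [0.5392, 0.1011, 0.1434]
eef_rot: [0.922, 0.387, -0.0, -0.002]
ft_force: [-0.5, 0.1, -1.3]
width: 0.043
grip_force: 25.0
time: 22.2
ee_pos: [0.5406, 0.0949, 0.0697]
eef_rot: [0.924, 0.383, 0.001, 0.0]
ft_force: [0.5, 0.7, -1.1]
width: 0.0427
grip_force: 25.0
pos [0.5406 0.0949 0.0697] closing -44.95 shift units [-0.0021 -0.0025  0.0633] mm [-0.4 -0.5 12.7] yaw(deg,tool) 0.05 = 0.0006 units t 22.2 tilt [ 0.001 -0.    -1.   ]
```

```bash
python3 -m crank '-0.002 -0.002 0.025 0 -0.3;0 0 0.02 0 -0.3;0 0 0.012 0 -0.3;0 0 0 0 -0.3;0 0 0 0 -0.3;0 0 0 0 -0.3';python3 -c "
from h import *
togo(loc(-.0013,-.0003,.057),135)"
```

```text
time: 22.8
ee_pos: [0.5395, 0.0949, 0.0575]
eef_rot: [0.924, 0.383, -0.0, 0.0]
ft_force: [0.4, -0.4, -1.8]
width: 0.0429
grip_force: 25.0
pos [0.5395 0.0949 0.0575] closing -44.93 shift units [0.0015 0.0015 0.0026] mm [0.3 0.3 0.5] yaw(deg,tool) 0.07 = 0.0007 units t 22.8 tilt [ 0. -0. -1.]
```

```bash
python3 -m crank '0.001 0.001 0.003 0 -0.3;0 0 0.002 0 -0.3;0 0 0 0 -0.3;0 0 0 0 -0.3'
```

```text
time: 23.2
ee_pos: [0.5399, 0.0949, 0.057]
eef_rot: [0.924, 0.383, 0.0, 0.0]
ft_force: [-3.5, -1.5, 5.4]
width: 0.0426
grip_force: 25.0
```

```bash
python3 -m crank '0 0 -0.001 0 -0.3;0 0 0 0 0.2;0 0 0 0 0.3;0 0 0 0 0.3;0 0 0 0 0.3;0 0 -0.1 0 0.3;0 0 -0.2 0 0.3;0 0 -0.2 0 0.3;0 0 0 0 0.3;0 0 0 0 0.3'
python3 - <<'E'
from h import *
togo([.45,-.05,.16],135)
E
```

```text
time: 24.2
ee_pos: [0.5403, 0.095, 0.1575]
eef_rot: [0.924, 0.383, 0.001, 0.0]
ft_force: [-0.2, -0.1, -0.2]
width: 0.0566
grip_force: 0.0
pos [0.5403 0.095  0.1575] closing -44.95 shift units [-0.8321  0.1924 -0.0135] mm [-166.4   38.5   -2.7] yaw(deg,tool) 0.05 = 0.0006 units t 24.2 tilt [ 0.002 -0.    -1.   ]
```

```bash
python3 -m crank '-0.21 0.05 0 0 -0.4;-0.21 0.05 0 0 -0.4;-0.21 0.05 0 0 -0.4;-0.21 0.05 0 0 -0.4;-0.2 0.05 0 0 -0.4;0 0 0 0 -0.4'
python3 - <<'E'
from h import *
c=cams.camera("top")
cv2.imwrite("pics/top4.png",cv2.resize(c["img"][110:260,190:390],None,fx=4,fy=4,interpolation=cv2.INTER_CUBIC))
E
```

```text
time: 24.8
ee_pos: [0.4249, -0.0924, 0.1553]
eef_rot: [0.925, 0.38, -0.002, -0.0]
ft_force: [-0.2, 0.7, 0.3]
width: 0.027
grip_force: 0.0
```

View pics/top4.png

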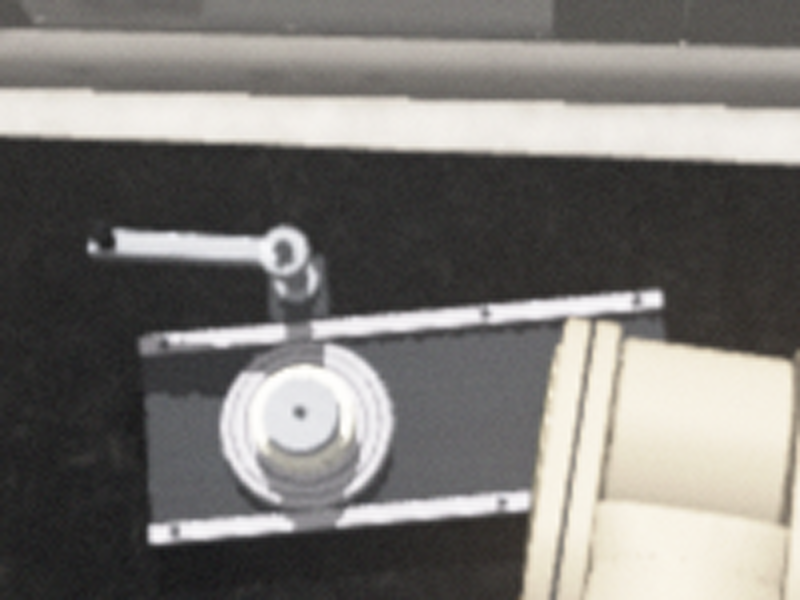

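Top view: small steel disc on the puck, dimple at crop (300,412), stack looks concentric; knob at (104,240).

Run:
```python
from h import *
c=cams.camera("top"); q=lambda p:[190+p[0]/4-.4,110+p[1]/4-.4]
print("disc",rel(cast(c,[q((300,412))],.064)[0]))
print("knob",cast(c,[q((104,240))],.1))
togo([.6266,.204,.155],20); print(read_state()['joint_positions'].round(2))
```

```text
disc [-1.3 -0.6]
knob [[0.62687414 0.20389938]]
pos [ 0.4274 -0.0882  0.1558] closing -45.06 shift units [ 1.7369 -0.3309  0.0031] mm [347.4 -66.2   0.6] yaw(deg,tool) -65.06 = -0.7229 units t 24.9 tilt [-0.001  0.    -1.   ]
[ 0.57 -0.01 -0.46  2.   -0.    1.15 -0.68]
```

```bash
python3 -m crank '0.2171 -0.041 0 0 -0.25;0.2171 -0.041 0 0 -0.25;0.2171 -0.041 0 0 -0.25;0.2171 -0.041 0 0 -0.25;0.2171 -0.041 0 0 -0.25;0.2171 -0.041 0 0 -0.25;0.2171 -0.041 0 0 -0.25;0.2171 -0.041 0 0 -0.25;0 0 0 -0.09 -0.25;0 0 0 -0.09 -0.25'; python3 -m crank '0 0 0 -0.09 -0.25;0 0 0 -0.09 -0.25;0 0 0 -0.09 -0.25;0 0 0 -0.09 -0.25;0 0 0 -0.09 -0.25;0 0 0 -0.093 -0.25;0 0 0 0 -0.25;0 0 0 0 -0.25'; python3 -c "
from h import *
togo([.6266,.204,.089],20); print(read_state()['joint_positions'].round(2))"
```

```text
time: 25.9
ee_pos: [0.6263, 0.2088, 0.1549]
eef_rot: [0.858, 0.514, -0.001, -0.002]
ft_force: [-0.0, -0.6, -0.2]
width: 0.0324
grip_force: 0.0
time: 26.7
ee_pos: [0.6268, 0.2057, 0.156]
eef_rot: [0.574, 0.819, 0.0, -0.001]
ft_force: [0.0, -0.8, 0.4]
width: 0.0325
grip_force: 0.0
pos [0.6268 0.2057 0.156 ] closing 19.95 shift units [-0.0082 -0.0037  0.3351] mm [-1.6 -0.7 67. ] yaw(deg,tool) -0.05 = -0.0006 units t 26.7 tilt [-0.001  0.001 -1.   ]
[ 0.18  0.58 -0.81  1.41  0.42  1.33 -0.3 ]
```

```bash
python3 -m crank '-0.008 -0.004 0.1 0 -0.25;0 0 0.12 0 -0.25;0 0 0.08 0 -0.25;0 0 0.03 0 -0.25;0 0 0 0 -0.25;0 0 0 0 -0.25;0 0 0 0 -0.63;0 0 0 0 -0.63;0 0 0 0 -0.63' 10
python3 - <<'E'
from h import *
s=read_state(); togo([.6266,.204,.089],20)
piv=loc(.088,0,0)[:2]; p=s["ee_pos"][:2]; d=p-piv
a0=np.arctan2(d[1],d[0]); print("r",np.hypot(*d),"angle",np.degrees(a0)-np.degrees(YAW)-90)
a1=np.pi+YAW+np.radians(2); n=16; r=.1
A=np.linspace(a0,a1,n+1)
T=R.from_quat(s["eef_rot"]);ty=T.apply([0,1,0]);ca=np.arctan2(ty[1],ty[0])
dc=np.radians(4.5)
for i in range(n):
    q=piv+r*np.array([np.cos(A[i+1]),np.sin(A[i+1])]); m=q-p; p=q
    y=np.array([np.cos(ca),np.sin(ca)]); x=np.array([-y[1],y[0]])
    print(f"{m@x/.2:.3f} {m@y/.2:.3f} 0 -0.05 -0.63;",end=""); ca+=dc
print(np.degrees(ca))
E
```

```text
time: 27.6
ee_pos: [0.6274, 0.2032, 0.0915]
eef_rot: [0.573, 0.82, 0.001, 0.0]
ft_force: [1.1, 1.2, 1.1]
width: 0.019
grip_force: 0.7
pos [0.6274 0.2032 0.0915] closing 20.13 shift units [ 0.0051 -0.0026  0.0123] mm [ 1.  -0.5  2.5] yaw(deg,tool) 0.13 = 0.0014 units t 27.6 tilt [ 0.001  0.001 -1.   ]
r 0.09729042106572304 angle -6.2056148139751315
0.028 -0.047 0 -0.05 -0.63;0.014 -0.052 0 -0.05 -0.63;0.012 -0.052 0 -0.05 -0.63;0.011 -0.052 0 -0.05 -0.63;0.009 -0.053 0 -0.05 -0.63;0.008 -0.053 0 -0.05 -0.63;0.006 -0.053 0 -0.05 -0.63;0.005 -0.053 0 -0.05 -0.63;0.003 -0.053 0 -0.05 -0.63;0.002 -0.054 0 -0.05 -0.63;0.000 -0.054 0 -0.05 -0.63;-0.002 -0.054 0 -0.05 -0.63;-0.003 -0.053 0 -0.05 -0.63;-0.005 -0.053 0 -0.05 -0.63;-0.006 -0.053 0 -0.05 -0.63;-0.008 -0.053 0 -0.05 -0.63;92.12538617032541
```

```bash
python3 -m crank '0.025 -0.047 0 -0.05 -0.63;0.014 -0.052 0 -0.05 -0.63;0.012 -0.052 0 -0.05 -0.63;0.011 -0.052 0 -0.05 -0.63;0.009 -0.053 0 -0.05 -0.63;0.008 -0.053 0 -0.05 -0.63;0.006 -0.053 0 -0.05 -0.63;0.005 -0.053 0 -0.05 -0.63;0 0 0 0 -0.63;0 0 0 0 -0.63'; python3 -c "
from h import *
togo(loc(-.012,0,.09)); p=read_state()['ee_pos'][:2]-loc(.088,0,0)[:2]; print(np.hypot(*p),np.degrees(np.arctan2(p[1],p[0])-YAW)-90)"
```

```text
time: 28.6
ee_pos: [0.5523, 0.1697, 0.091]
eef_rot: [0.293, 0.956, 0.0, 0.0]
ft_force: [0.7, 0.1, -0.6]
width: 0.0165
grip_force: 0.0
pos [0.5523 0.1697 0.091 ] closing 55.97 shift units [-0.1164 -0.3782  0.0049] mm [-23.3 -75.6   1. ]  t 28.6 tilt [ 0.001 -0.    -1.   ]
0.09938248909829707 43.231360233900546
```

```bash
python3 -m crank '0.003 -0.053 0 -0.05 -0.63;0.002 -0.054 0 -0.05 -0.63;0 -0.054 0 -0.05 -0.63;-0.002 -0.054 0 -0.05 -0.63;-0.003 -0.053 0 -0.05 -0.63;-0.005 -0.053 0 -0.05 -0.63;-0.006 -0.053 0 -0.05 -0.63;-0.008 -0.053 0 -0.05 -0.63;0 0 0 0 -0.63;0 0 0 0 -0.63'; python3 -c "
from h import *
togo(loc(-.012,0,.09)); p=read_state()['ee_pos'][:2]-loc(.088,0,0)[:2]; print(np.hypot(*p),np.degrees(np.arctan2(p[1],p[0])-YAW)-90)"
```

```text
time: 29.6
ee_pos: [0.5296, 0.092, 0.0909]
eef_rot: [-0.018, 1.0, 0.002, 0.0]
ft_force: [-0.6, 7.4, -1.5]
width: 0.0168
grip_force: 3.2
pos [0.5296 0.092  0.0909] closing 92.09 shift units [0.0013 0.0096 0.0048] mm [0.3 1.9 1. ]  t 29.6 tilt [ 0.     0.003 -1.   ]
0.09992241242194545 -268.88370712353355
```

```bash
python3 -m crank '0 0.005 0 0 -0.63;0 0 0 0 -0.4;0 0 0 0 -0.25;0 0 0 0 -0.25;0 0 -0.1 0 -0.25;0 0 -0.2 0 -0.25;0 0 -0.2 0 -0.25;0 0 0 0 -0.25;0 0 0 0 -0.25' ; python3 -c "
from h import *
togo([.43,-.15,.19])"
```

```text
time: 30.5
ee_pos: [0.5301, 0.0904, 0.1912]
eef_rot: [-0.018, 1.0, -0.0, 0.001]
ft_force: [-0.3, -0.8, -0.6]
width: 0.0324
grip_force: 0.0
pos [0.5301 0.0904 0.1912] closing 92.07 shift units [ 0.5436 -1.1832  0.0062] mm [ 108.7 -236.6    1.2]  t 30.5 tilt [ 0.002 -0.001 -1.   ]
```

```bash
python3 -m crank '0.09 -0.2 0 0 -0.25;0.09 -0.2 0 0 -0.25;0.09 -0.2 0 0 -0.25;0.09 -0.2 0 0 -0.25;0.09 -0.2 0 0 -0.25;0.09 -0.2 0 0 -0.25;0 0 0 0 -0.25;0 0 0 0 -0.25;0 0 0 0 -0.25'
python3 - <<'E'
from h import *
C={n:cams.camera(n) for n in("top","side")}
ims=[C["top"]["img"][130:280,190:390],C["side"]["img"][110:260,190:390]]
cv2.imwrite("pics/f.png",cv2.resize(np.hstack(ims),None,fx=2,fy=2,interpolation=cv2.INTER_CUBIC))
E
```

```text
time: 31.4
ee_pos: [0.4306, -0.152, 0.1903]
eef_rot: [-0.019, 1.0, 0.0, -0.0]
ft_force: [1.1, 0.7, -0.0]
width: 0.0329
grip_force: 0.0
```

View pics/f.png

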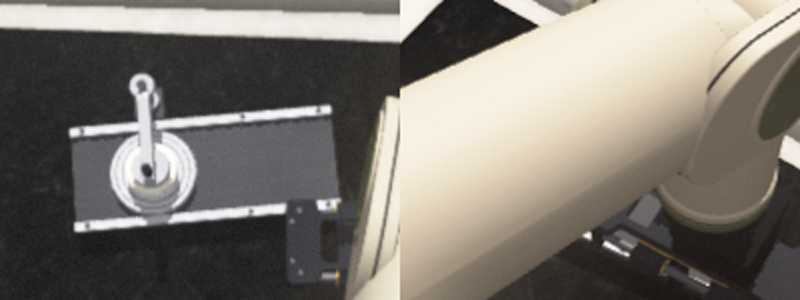

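The top view shows the bar across the stack, with the knob at (147,170) and the stack still centred. The robot is clear of everything.

```bash
python3 -c "
from bench import workorder
print(workorder.close_job())"
```

```text
the job is handed in; nothing more can be done
None
```

The rectifier stack is built on the seat with the bar swung to its stop, and the job is handed in at about 31 s of the 72 s allowed; the hand-in call returned no verdict. Before the bar was swung, the camera put the three parts about 1–2 mm off the seat's centre.

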